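Set up the goldsmith's doming station

TASK

Seen from the robot, set the doming station up around the black rubber pad: the flat steel block square on the middle of the pad, the dimpled doming cube set gently (not dropped) square on the middle of the block, and the round tin on the bench about 30 mm clear of the middle of the pad's left edge. Lay the ball punch about 30 mm clear of the pad's right edge and the hammer to the right of the punch, its head about 30 mm clear of the ball's side and its handle towards the robot; both lie parallel to that edge with their mid-length level with the pad's middle. Leave the bur stand, spirit lamp and graver where they are.

Things in the scene. Friction and masses are not known exactly. Their poses are not given: they have to be found in the camera images.
- rubber_pad: The reference: black rubber pad, 90 x 90 mm, 25 mm thick, fixed to the bench, in a new place and turned up to 0.25 rad at each start. Origin: centre of its underside, on the bench (z = 0); x points away from the robot, y to the left, z up. Left and right edge: its +y and -y edges.
- bench_block: Flat polished steel bench block, 60 x 60 mm, 20 mm thick, about 0.55 kg, lying loose on the bench. Origin: centre of its underside; x and y along its edges, z up.
- doming_cube: Steel doming cube, 45 mm edge, about 0.6 kg, loose, with one big round hollow (36 mm across) in its top and smaller hollows in its four sides; the sides are plain enough to grip. Origin: centre of its underside; x and y along its edges, z up.
- disc_tin: Low round closed aluminium tin, 44 mm in diameter and 22 mm high, about 70 g, copper discs showing in its top, standing loose. Origin: centre of its underside, z up.
- punch: Steel punch lying loose, 75 mm long, 60 g: square shank 10 x 10 mm, short neck, ball of 16 mm diameter at one end; does not roll. Origin: at bench level (z = 0) under its mid-length; x along it to the ball end, y across, z up. Ball centre at x = 29.5 mm; shank from x = -38 to 16 mm, its axis 5 to 7.5 mm above the bench. May be laid either way round.
- hammer: Hammer lying level, 180 mm long, 0.22 kg: brass head (cylinder 24 mm thick, 50 mm long, across the handle, axis at x = 78 mm), wooden handle, 14 mm thick from x = -10 to 66 mm, 24 mm at the tail. Origin: at bench level (z = 0) under its mid-length; x along it to the head, y across, z up. Axes 12 mm above the bench. Balances at about x = 65 mm; grip at about x = 45 mm.
- bur_stand: Bystander: wooden block 60 x 100 x 25 mm (x, y, z) full of upright burs, 62 mm high in all, loose. Origin: centre of its underside.
- spirit_lamp: Bystander: amber glass spirit lamp with a metal cap, 62 mm in diameter, 85 mm high, loose. Origin: centre of its underside.
- graver: Bystander: graver with a dark wooden mushroom handle and a steel blade, 110 mm long, 25 mm high, lying loose beyond the work. Origin: on the bench near the middle of its length, x towards the blade's point.
There are look-alikes about, which are no part of the job. Leave any blue or orange look-alike of the hammer alone.

How it is judged:
At the end, for the whole second after the job is handed in: At rest: block centred on pad (12 mm), cube on block (10 mm), both square (0.2 rad). From pad centre, along its axes: tin 97 mm left, punch 83 mm right (15 mm, level 15 mm). Hammer 63 mm right of punch (15 mm), level with pad (20 mm), handle to robot; both parallel (0.2 rad). Tin upright (x of bench_block in the frame of rubber_pad between -0.012 and 0.012 m and y of bench_block in the frame of rubber_pad between -0.012 and 0.012 m and z of bench_block in the frame of rubber_pad between 0.021 and 0.029 m and angle between each of bench_block, doming_cube, disc_tin's own z axis and vertical below 0.06 rad and (angle between the x axis of bench_block and the x axis of rubber_pad, either way round below 0.2 rad or angle between the x axis of bench_block and the y axis of rubber_pad, either way round below 0.2 rad) and x of doming_cube in the frame of bench_block between -0.01 and 0.01 m and y of doming_cube in the frame of bench_block between -0.01 and 0.01 m and z of doming_cube in the frame of bench_block between 0.016 and 0.024 m and (angle between the x axis of doming_cube and the x axis of bench_block, either way round below 0.2 rad or angle between the x axis of doming_cube and the y axis of bench_block, either way round below 0.2 rad) and x of disc_tin in the frame of rubber_pad between -0.015 and 0.015 m and y of disc_tin in the frame of rubber_pad between 0.082 and 0.112 m and height (world z) of each of disc_tin, hammer below 0.006 m and x of punch in the frame of rubber_pad between -0.015 and 0.015 m and y of punch in the frame of rubber_pad between -0.098 and -0.068 m and angle between the x axis of punch and the x axis of rubber_pad, either way round below 0.2 rad and height (world z) of punch below 0.018 m and x of hammer in the frame of rubber_pad between -0.02 and 0.02 m and y of punch in the frame of hammer between 0.048 and 0.078 m and angle between the x axis of hammer and the x axis of punch, either way round below 0.2 rad and angle between hammer's own z axis and vertical below 0.1 rad and linear speed of each of bench_block, doming_cube, disc_tin, punch, hammer below 0.01 m/s); the robot touches nothing.
It fails at once if the bur stand is disturbed (moved more than 20 mm) (distance of bur_stand from where it was at the start of the episode above 0.02 m).
It fails at once if the spirit lamp is disturbed (moved more than 20 mm) (distance of spirit_lamp from where it was at the start of the episode above 0.02 m).
It fails at once if the graver is disturbed (moved more than 20 mm) (distance of graver from where it was at the start of the episode above 0.02 m).
It fails at once if the doming cube is dropped or rammed onto the bench block (faster than 0.4 m/s close above it, a free fall of about 8 mm) (horizontal distance between doming_cube and bench_block below 0.03 m and z of doming_cube in the frame of bench_block between 0.015 and 0.04 m and linear speed of doming_cube above 0.4 m/s).
It also fails if it takes over 120 s, if anything falls off the work surface, if the arm or the gripper's body presses on something with over 40 N, if the wrist force passes 120 N, or if a joint passes its speed limit or range.

ROBOT

A 7-joint arm with a two-finger parallel gripper is mounted at the origin on the work surface. World frame = base frame: x ahead of the robot, y to its left, z up, the work surface at z = 0. Lengths are in m, angles in rad, forces in N, time in s.
With the tool pointing down it reaches from about 0.4 to 0.85 m from the base axis. Payload 4.5 kg.
Tool frame: the origin (TCP) lies where the fingers leave the gripper's body, on its centre line; the fingertips stand 64 mm ahead of it and the grasp point (between the pads) lies 45 mm ahead of it; z points along the fingers, y is the line along which they close (so a half turn about z gives the same grasp; the last joint's range is limited). The gripper opens to 88 mm and grips with 3 to 60 N. Pads are 18 mm wide; open, the fingers measure 123 mm over their backs; the gripper's body (75 mm by 187 mm) begins 45 mm behind the grasp point.
Start: joints at [1.287, 0.689, -0.195, 1.565, 0.157, 0.902, -0.215], TCP at [0.195, -0.594, 0.303] pointing down, gripper open.
Joint ranges: [-3.01, 3.01], [-0.46, 2.08], [-1.47, 1.51], [0.13, 2.56], [-1, 4.14], [0.04, 2.09], [-2.66, 2.66]. Speed limits (rad/s): [2.57, 2.57, 3.14, 3.14, 3.14, 3.14, 3.14].

INTERFACE

Orientations are given as a unit quaternion [x, y, z, w].
In Python, from plant import r gives the robot as it stands.
- The arm moves only by the tool play_rows, never from a script. Its arguments are lists of equal length, an entry for each row: "translation": the shift along the tool's x, y, z in m, a list of three; "delta_rot": the turn, a rotation vector about the tool's x, y, z in degrees, a list of three; "grip": the opening, from -1 (shut) to 1 (fully open). In form: {"translation": [[x, y, z], ...], "delta_rot": [[rx, ry, rz], ...], "grip": [grip, ...]}. A call has 1 to 20 rows; each row shifts and turns the commanded pose from where the row before left it, along the tool's axes as they then stand; what a row does not reach is not made up. A row lasts 1/8 s, in which the tool goes at most 62.5 mm and 10.7 degrees, less where a joint would pass 70% of its speed; a pose out of reach is approached as far as the arm can. A call with a gripper value outside its range is refused whole. The fingers move at their own pace and stop on an object; "squeeze" is the grip in N (left out, the last holds). Time passes only in rows, so rows that do not move let the fingers close. It gives the time, the measured TCP pose, the force, the opening and the grip force at its end, in the units of the state.
- r.get_state(): the state, without advancing time (a new reading comes with each control period).
- r.snapshot(name): name is "scene" or "top" or "wrist"; returns the picture (420x560x3 uint8, blue, green, red); there is no depth.
- r.get_calibration(name): a dict with "intrinsics" (3x3 intrinsics, pixels), "eye" and "rotation" of the camera in the world. Camera axes: x right, y up, looking along -z (the intrinsics and any distortion apply to the point x, -y, -z); pixel columns grow to the right and rows downward; lengths in m; the calibration is good to about 2 mm. A picture is of the moment at which its call begins: read the wrist's pose just before it. get_calibration takes no time and is no camera call; for the wrist camera it gives the pose at the moment of the call.
- r.finish_job(): hands the job in; it is judged then, once.
Trained networks look in the newest picture that a camera, given by its name, has taken for a name from the list of things; names that differ only in an ending like _2 or _b are one class to them, and where a whole thing is asked for, a point or a joint stands for the part that bears it (a point fixed in the world has none). Each returns a list of dicts, best first, with "confidence" (0 to 1); they miss things now and then, are a little off and sometimes report something else, mostly with a low value. They report only what shows in the picture. A call takes as long as a camera call. They do not tell look-alikes from the thing itself.
- r.look_for(camera, target): "point" ([x, y, z] in m, in world coordinates, good to about 4 mm: the middle of the surface that is visible of it).
- r.silhouettes(camera, target): "pixels" (420x560 bool, what is visible of it).
The state is a dict: "clock": time; "q": joint angles; "qd": joint speeds; "joint_torque": joint torques, N m; "tool_pos": TCP position; "eef_rot": TCP orientation; "contact_force": force on the tool from outside, world axes, zero at the start; "moment": the same for the moment, N m; "opening": opening from 0.0 (shut) to 1.0 (fully open); "finger_force": force on a finger pad.
Only numpy, scipy, OpenCV 4.12 (cv2) and the standard library are available. Lean on these libraries where they do the work, as an engineer would, in place of code of your own. Each camera call takes 0.05 s, during which the arm holds its last target. There are 200 camera calls.

## Working session

There is one attempt and no reset: what is moved stays moved. The work goes in short steps, Python scripts to look and compute and a tool call to move; the robot and the scene stay as the last step left them, time stands still between calls to the robot, and variables do not carry over. Pictures are saved under pics/ and viewed, at most 14 in all, crops included, and the job is handed in when it is done.

Besides the shell and the picture viewer there is one more tool, called after ">>>" as name(argument=value, ...) on one line, values as JSON. play_rows: Moves the arm, as the interface text tells. Its arguments: {"type":"object","properties":{"translation":{"type":"array","items":{"type":"array","items":{"type":"number"}}},"delta_rot":{"type":"array","items":{"type":"array","items":{"type":"number"}}},"grip":{"type":"array","items":{"type":"number"}},"squeeze":{"type":"number"}},"required":["translation","delta_rot","grip"]}

```bash
mkdir -p pics; ls
python3 - <<'E'
from plant import r
import cv2,numpy as np
a=r.snapshot("top");cv2.imwrite("pics/top0.png",a)
b=r.snapshot("scene");cv2.imwrite("pics/scene0.png",b)
for n in ["rubber_pad","bench_block","doming_cube","disc_tin","punch","hammer","bur_stand","spirit_lamp","graver"]:
    for c in ["top","scene"]:
        print(n,c,[(np.round(d["point"],3).tolist(),round(d["confidence"],2)) for d in r.look_for(c,n)])
for c in ["top","scene"]:
    k=r.get_calibration(c);print(c,k)
print(r.get_state())
E
```

```text
pics
rubber_pad top [([0.45, -0.025, 0.021], 0.64)]
rubber_pad scene [([0.462, -0.034, 0.026], 0.93), ([0.659, 0.318, 0.032], 0.7)]
bench_block top [([0.656, 0.004, 0.021], 0.77)]
bench_block scene [([0.666, -0.006, 0.017], 0.91), ([0.651, 0.116, 0.03], 0.71)]
doming_cube top [([0.644, 0.124, 0.04], 0.74)]
doming_cube scene [([0.65, 0.116, 0.033], 0.6)]
disc_tin top [([0.649, -0.13, 0.019], 0.53)]
disc_tin scene [([0.658, -0.128, 0.022], 0.83)]
punch top [([0.431, 0.306, 0.014], 0.46)]
punch scene []
hammer top [([0.416, -0.306, 0.021], 0.91), ([0.176, -0.33, 0.014], 0.86), ([0.318, 0.174, 0.018], 0.78), ([0.426, -0.454, 0.021], 0.77)]
hammer scene [([0.186, -0.325, 0.019], 0.93), ([0.444, -0.309, 0.022], 0.91), ([0.326, 0.186, 0.017], 0.77), ([0.426, -0.462, 0.02], 0.69)]
bur_stand top [([0.649, 0.328, 0.026], 0.72)]
bur_stand scene [([0.659, 0.316, 0.025], 0.81)]
spirit_lamp top [([0.66, -0.332, 0.039], 0.69)]
spirit_lamp scene [([0.676, -0.342, 0.036], 0.84)]
graver top [([0.814, -0.005, 0.017], 0.65), ([0.416, -0.305, 0.02], 0.41)]
graver scene [([0.818, -0.012, 0.018], 0.6)]
top
[... 607 characters left out ...]
: 1.0, 'q': array([ 1.28681525,  0.68908738, -0.19462033,  1.56530343,  0.15727337,
        0.90251037, -0.21509439]), 'qd': array([-0.00092208, -0.00034015, -0.00152634, -0.00022809,  0.00025935,
       -0.00128919, -0.00086896]), 'joint_torque': array([ 5.35962517e-04, -5.27500033e+01, -1.26690656e+00, -1.53747314e+01,
       -5.18556428e-02, -7.78140529e-04,  2.12963062e-05]), 'tool_pos': array([ 0.19532905, -0.5937066 ,  0.30275019]), 'eef_rot': array([9.87401249e-01, 1.58236440e-01, 2.62806339e-05, 3.15995581e-05]), 'contact_force': array([-0.71184013, -0.66436533, -0.11510212]), 'moment': array([-0.01523766, -0.02517536,  0.01507362]), 'finger_force': 0.0, 'opening': 0.999896246312207}
```

View pics/top0.png

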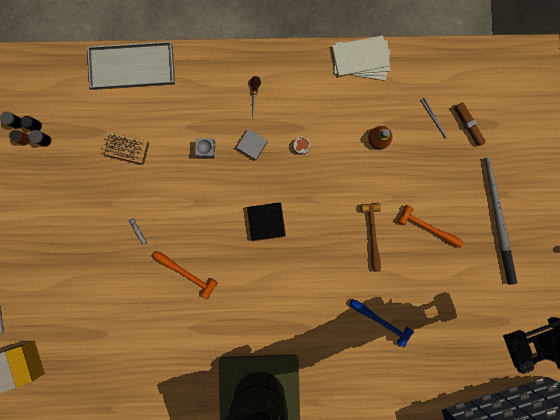

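View pics/scene0.png

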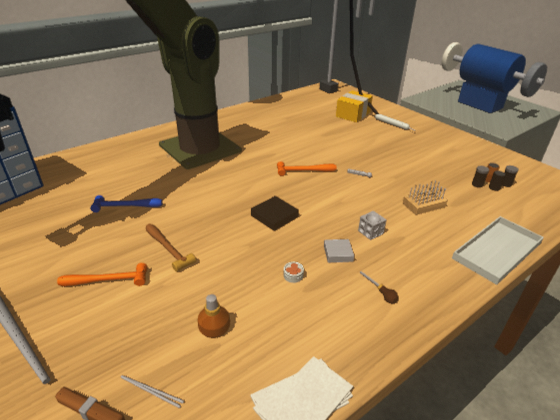

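Top view: brass hammer with wooden handle is at (373,235); look-alikes are orange (185,275), orange (430,226) and blue (382,322). Only the first fits the description (brass head, wooden handle). Pad is at (266,222), block (251,144), cube (205,148), tin (301,146), punch (138,231). I'll confirm with an enlarged crop and fit models to the silhouettes.

```bash
cat > h.py <<'E'
from plant import r
import cv2,numpy as np
from scipy.spatial.transform import Rotation as R
from scipy.optimize import minimize
S=4
def box(x0,x1,y0,y1,z0,z1): return np.array([[x,y,z] for x in(x0,x1) for y in(y0,y1) for z in(z0,z1)])/1e3
def cyl(d,z0,z1,cx=0):
    t=np.linspace(0,2*np.pi,32)
    return np.array([[cx+d/2*np.cos(a),d/2*np.sin(a),z] for a in t for z in(z0,z1)])/1e3
def sph(d,cx,cz): return np.vstack([cyl(d*np.cos(e),cz+d/2*np.sin(e),cz+d/2*np.sin(e),cx) for e in(-1.2,-.8,-.4,0,.4,.8,1.2)])
def hcyl(d,L,cx,cz):
    t=np.linspace(0,2*np.pi,24)
    return np.array([[cx+d/2*np.cos(a),s*L/2,cz+d/2*np.sin(a)] for a in t for s in(-1,1)])/1e3
M={"rubber_pad":[box(-45,45,-45,45,0,25)],"bench_block":[box(-30,30,-30,30,0,20)],"doming_cube":[box(-22.5,22.5,-22.5,22.5,0,45)],
"disc_tin":[cyl(44,0,22)],"punch":[box(-38,16,-5,5,1,11),box(16,25,-3,3,4,10),sph(16,29.5,8)],
"hammer":[hcyl(24,50,78,12),box(-10,66,-7,7,5,19),np.vstack([box(-10,-9,-7,7,5,19),box(-70,-90,-12,12,0,24)])]}
def proj(c,P):
    k=r.get_calibration(c) if isinstance(c,str) else c
    q=R.from_quat(k["rotation"]).inv().apply(P-k["eye"])
    u=q*[1,-1,-1]@k["intrinsics"].T
    return u[:,:2]/u[:,2:]
def render(k,name,p,z=0):
    m=np.zeros((420*S,560*S),np.uint8)
    for part in M[name]:
        P=part@R.from_euler("z",p[2]).as_matrix().T+[p[0],p[1],z]
        u=(proj(k,P)+.5)*S
        cv2.fillConvexPoly(m,cv2.convexHull(np.round(u).astype(np.int32)),1)
    return m>0
def fit(name,cams,near,yaws,z=0,maxd=.08):
    """yaws: start guesses; returns best (score,[x,y,yaw])"""
    T=[]
    for c in cams:
        k=r.get_calibration(c)
        uv=proj(k,np.array([[near[0],near[1],z+.015]]))[0]
        best=None
        for d in r.silhouettes(c,name):
            ys,xs=np.nonzero(d["pixels"]); e=np.hypot(xs.mean()-uv[0],ys.mean()-uv[1])
            if best is None or e<best[0]: best=(e,d["pixels"])
        if best is None: print(name,c,"no mask"); continue
        T.append((k,cv2.resize(best[1].astype(np.uint8)*255,None,fx=S,fy=S,interpolation=cv2.INTER_LINEAR)>127))
    def cost(p):
        s=0
        for k,m in T:
            a=render(k,name,p,z); s-=(a&m).sum()/max(1,(a|m).sum())
        return s/len(T)
    out=[]
    for y in yaws:
        x0=np.array([near[0],near[1],y])
        o=minimize(cost,x0,method="Nelder-Mead",options=dict(initial_simplex=x0+np.vstack([np.zeros(3),np.diag([.01,.01,.25])]),maxiter=90,xatol=3e-4,fatol=1e-3))
        out.append((round(-o.fun,3),np.round(o.x,4).tolist()))
    return sorted(out)[::-1]
def pose():
    s=r.get_state(); x=R.from_quat(s["eef_rot"]).as_matrix()
    return s["tool_pos"],np.arctan2(x[1,0],x[0,0])
def go(x,y,yaw,z=None,half=True,p=None):
    """tool-frame move: turn first (deg about tool z), then shift at the new yaw. yaw = world direction of tool x"""
    t,c=pose() if p is None else p
    d=yaw-c
    if half: d=(d+np.pi/2)%np.pi-np.pi/2
    n=c+d; w=np.array([x-t[0],y-t[1]])
    print("rz %.1f deg  tx %.4f ty %.4f tz %.4f (yaw end %.3f)"%(-np.degrees(d),w@[np.cos(n),np.sin(n)],w@[np.sin(n),-np.cos(n)],0 if z is None else t[2]-z,n))
    return (np.array([x,y,t[2] if z is None else z]),n)
E
python3 - <<'E'
from h import *
a=r.snapshot("top");r.snapshot("scene")
c=cv2.resize(a[190:290,330:470],None,fx=3.5,fy=3.5,interpolation=cv2.INTER_CUBIC)
d=cv2.resize(a[205:255,110:170],None,fx=5,fy=5,interpolation=cv2.INTER_CUBIC)
im=np.zeros((350,490+300,3),np.uint8);im[:,:490]=c;im[:250,490:]=d
cv2.imwrite("pics/crop0.png",im)
g={"rubber_pad":((.45,-.027),[0]),"bench_block":((.656,0),[.5]),"doming_cube":((.645,.12),[0]),"disc_tin":((.65,-.13),[0]),"punch":((.431,.306),[.5,3.6]),"hammer":((.416,-.306),[.1])}
for n,(p,y) in g.items():
    for c in (["top"],["scene"],["top","scene"]): print(n,c,fit(n,c,p,y))
E
```

```text
rubber_pad ['top'] [(np.float64(0.956), [0.4477, -0.0279, 0.1015])]
rubber_pad ['scene'] [(np.float64(0.907), [0.4476, -0.0271, 0.075])]
rubber_pad ['top', 'scene'] [(np.float64(0.93), [0.4475, -0.0275, 0.1107])]
bench_block ['top'] [(np.float64(0.965), [0.6533, 0.003, 0.9755])]
bench_block ['scene'] [(np.float64(0.909), [0.6549, 0.0048, 0.9671])]
bench_block ['top', 'scene'] [(np.float64(0.932), [0.6535, 0.0031, 0.9692])]
doming_cube ['top'] [(np.float64(0.925), [0.6437, 0.1258, -0.1372])]
doming_cube ['scene'] [(np.float64(0.943), [0.6445, 0.1256, -0.033])]
doming_cube ['top', 'scene'] [(np.float64(0.932), [0.6441, 0.1259, -0.0804])]
disc_tin ['top'] [(np.float64(0.872), [0.6472, -0.1268, 0.1231])]
disc_tin ['scene'] [(np.float64(0.915), [0.6482, -0.1242, 0.1471])]
disc_tin ['top', 'scene'] [(np.float64(0.885), [0.6478, -0.1253, 0.116])]
punch ['top'] [(np.float64(0.803), [0.4317, 0.3068, 0.4884]), (np.float64(0.769), [0.4316, 0.3077, 3.5963])]
punch ['scene'] [(np.float64(0.813), [0.4311, 0.3084, 0.4483]), (np.float64(0.798), [0.4318, 0.309, 3.6985])]
punch ['top', 'scene'] [(np.float64(0.786), [0.4322, 0.3076, 0.4575]), (np.float64(0.766), [0.4318, 0.3081, 3.6403])]
hammer ['top'] [(np.float64(0.821), [0.3994, -0.3105, 0.0664])]
hammer ['scene'] [(np.float64(0.731), [0.4021, -0.3075, 0.0251])]
hammer ['top', 'scene'] [(np.float64(0.771), [0.3996, -0.3094, 0.0406])]
```

View pics/crop0.png

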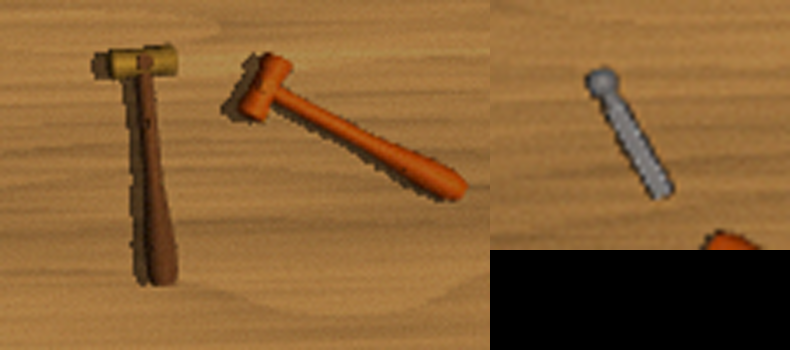

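The crop confirms it: brass head on a wooden handle (left) is the hammer to take, orange beside it is a look-alike; punch's ball is its far end. Fits agree within 2–3 mm. Block first.

Run:
```python
from h import *
p=go(.6535,.0031,.972,.2)
p=go(.6535,.0031,-.599,.2)
```

```text
rz -37.5 deg  tx 0.7512 ty 0.0421 tz 0.1028 (yaw end 0.972)
rz 52.5 deg  tx 0.0419 ty -0.7513 tz 0.1028 (yaw end -0.599)
```

>>> play_rows(translation=[[0, 0, 0], [0, 0, 0], [0, 0, 0], [0, 0, 0], [0.05, 0.0028, 0.007], [0.05, 0.0028, 0.007], [0.05, 0.0028, 0.007], [0.05, 0.0028, 0.007], [0.05, 0.0028, 0.007], [0.05, 0.0028, 0.007], [0.05, 0.0028, 0.007], [0.05, 0.0028, 0.007], [0.05, 0.0028, 0.007], [0.05, 0.0028, 0.007], [0.05, 0.0028, 0.007], [0.05, 0.0028, 0.007], [0.05, 0.0028, 0.007], [0.05, 0.0028, 0.007], [0.05, 0.0028, 0.007], [0, 0, 0]], delta_rot=[[0, 0, -9.4], [0, 0, -9.4], [0, 0, -9.4], [0, 0, -9.3], [0, 0, 0], [0, 0, 0], [0, 0, 0], [0, 0, 0], [0, 0, 0], [0, 0, 0], [0, 0, 0], [0, 0, 0], [0, 0, 0], [0, 0, 0], [0, 0, 0], [0, 0, 0], [0, 0, 0], [0, 0, 0], [0, 0, 0], [0, 0, 0]], grip=[1, 1, 1, 1, 1, 1, 1, 1, 1, 1, 1, 1, 1, 1, 1, 1, 1, 1, 1, 1])

```text
clock: 4.8
tool_pos: [0.6542, 0.0083, 0.1972]
eef_rot: [0.883, 0.47, 0.002, -0.002]
contact_force: [-0.8, -1.0, -0.2]
opening: 0.999
finger_force: 0.0
```

Run:
```python
from h import *
print(pose())
a=r.snapshot("wrist");cv2.imwrite("pics/w1.png",a)
print(fit("bench_block",["wrist"],(.6535,.0031),[.972]))
go(.6535,.0031,.972,.067)
```

```text
(array([0.65417929, 0.00829851, 0.19718151]), np.float64(0.979057365001318))
[(np.float64(0.977), [0.6549, -0.0008, 0.9944])]
rz 0.1 deg  tx 0.0013 ty 0.0005 tz 0.1304 (yaw end 0.972)
```

Run:
```python
from h import *
r.snapshot("wrist")
f=fit("bench_block",["wrist"],(.6535,.0031),[.972]);print(f)
x,y,w=f[0][1]
go(x,y,w,.067)
```

```text
[(np.float64(0.977), [0.656, 0.0018, 0.9956])]
rz -1.5 deg  tx 0.0035 ty 0.0025 tz 0.1307 (yaw end 0.996)
```

>>> play_rows(translation=[[0.0035, 0.0025, 0], [0, 0, 0.04], [0, 0, 0.04], [0, 0, 0.03], [0, 0, 0.0205], [0, 0, 0], [0, 0, 0], [0, 0, 0], [0, 0, 0], [0, 0, 0], [0, 0, 0], [0, 0, 0], [0, 0, -0.02], [0, 0, -0.03], [0, 0, -0.03], [0, 0, -0.02], [0, 0, 0], [0, 0, 0]], delta_rot=[[0, 0, -1.5], [0, 0, 0], [0, 0, 0], [0, 0, 0], [0, 0, 0], [0, 0, 0], [0, 0, 0], [0, 0, 0], [0, 0, 0], [0, 0, 0], [0, 0, 0], [0, 0, 0], [0, 0, 0], [0, 0, 0], [0, 0, 0], [0, 0, 0], [0, 0, 0], [0, 0, 0]], grip=[1, 1, 1, 1, 1, 1, 1, -1, -1, -1, -1, -1, -1, -1, -1, -1, -1, -1], squeeze=45)

```text
clock: 7.25
tool_pos: [0.6557, 0.0036, 0.1661]
eef_rot: [0.878, 0.479, -0.001, -0.0]
contact_force: [-0.7, -0.5, -5.8]
opening: 0.676
finger_force: 45.0
```

Run:
```python
from h import *
print(pose(),r.get_state()["opening"]*88)
r.snapshot("wrist");t,yw=pose()
print("in hand",fit("bench_block",["wrist"],t[:2],[yw],z=t[2]-.067))
r.snapshot("top");r.snapshot("scene")
print(fit("rubber_pad",["top","scene"],(.4477,-.0277),[.1]),fit("rubber_pad",["top"],(.4477,-.0277),[.1]))
go(.4477,-.0277,.1,.17)
```

```text
(array([0.65566362, 0.00358649, 0.16611699]), np.float64(0.9985594938390839)) 59.50996851914787
in hand [(np.float64(0.793), [0.6551, 0.0031, 0.99])]
rubber_pad top no mask
rubber_pad top no maskTraceback (most recent call last):
  File "<stdin>", line 6, in <module>
  File "h.py", line 49, in fit
    o=minimize(cost,x0,method="Nelder-Mead",options=dict(initial_simplex=x0+np.vstack([np.zeros(3),np.diag([.01,.01,.25])]),maxiter=90,xatol=3e-4,fatol=1e-3))
    res = _minimize_neldermead(fun, x0, args, callback, bounds=bounds,
                               **options)
    fsim[k] = func(sim[k])
              ~~~~^^^^^^^^
    fx = function(np.copy(x), *(wrapper_args + args))
  File "h.py", line 45, in cost
    return s/len(T)
           ~^~~~~~~
ZeroDivisionError: division by zero
```

>>> play_rows(translation=[[0, 0, 0], [0, 0, 0], [0, 0, 0], [0, 0, 0], [0, 0, 0], [0, 0, 0], [-0.035, 0.0017, 0], [-0.035, 0.0017, 0], [-0.035, 0.0017, 0], [-0.035, 0.0017, 0], [-0.035, 0.0018, 0], [-0.035, 0.0018, 0], [0, 0, 0], [0, 0, 0], [0, 0, 0]], delta_rot=[[0, 0, 8.6], [0, 0, 8.6], [0, 0, 8.6], [0, 0, 8.6], [0, 0, 8.6], [0, 0, 8.5], [0, 0, 0], [0, 0, 0], [0, 0, 0], [0, 0, 0], [0, 0, 0], [0, 0, 0], [0, 0, 0], [0, 0, 0], [0, 0, 0]], grip=[-1, -1, -1, -1, -1, -1, -1, -1, -1, -1, -1, -1, -1, -1, -1])

```text
clock: 9.48
tool_pos: [0.4503, -0.0271, 0.1674]
eef_rot: [0.999, 0.05, 0.001, -0.0]
contact_force: [-0.7, 0.1, -5.5]
opening: 0.676
finger_force: 45.0
```

Run:
```python
from h import *
a=r.snapshot("wrist");print(pose());cv2.imwrite("pics/w2.png",a)
for c in [["wrist"]]:
  try: print("pad",fit("rubber_pad",c,(.4477,-.0277),[.1]))
  except Exception as e: print(e)
go(.4477,-.0277,.1,.093)
```

```text
(array([ 0.4499892 , -0.02720271,  0.16728938]), np.float64(0.10008336866657204))
pad [(np.float64(0.48), [0.4506, -0.0288, 0.1098])]
rz 0.0 deg  tx -0.0020 ty 0.0002 tz 0.0742 (yaw end 0.100)
```

View pics/w2.png

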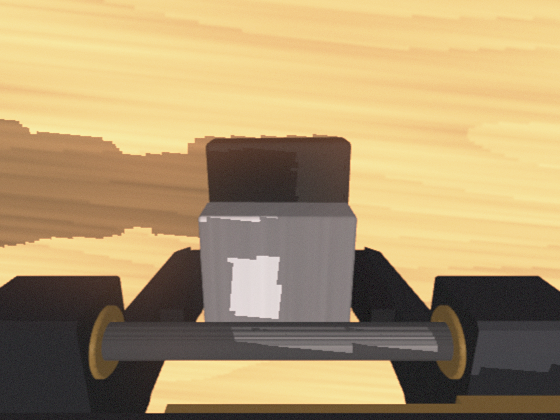

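The block is held square, and the pad behind it (207–350, 138–200) is aligned with it. Lowering.

>>> play_rows(translation=[[-0.002, 0, 0.03], [0, 0, 0.025], [0, 0, 0.01], [0, 0, 0.005], [0, 0, 0.003], [0, 0, 0.001], [0, 0, 0], [0, 0, 0], [0, 0, 0]], delta_rot=[[0, 0, 0], [0, 0, 0], [0, 0, 0], [0, 0, 0], [0, 0, 0], [0, 0, 0], [0, 0, 0], [0, 0, 0], [0, 0, 0]], grip=[-1, -1, -1, -1, -1, -1, -1, -1, -1])

```text
clock: 10.7
tool_pos: [0.45, -0.0279, 0.0959]
eef_rot: [0.999, 0.05, -0.003, -0.0]
contact_force: [0.5, 0.3, -6.2]
opening: 0.682
finger_force: 45.0
```

>>> play_rows(translation=[[0, 0, 0.001], [0, 0, 0.001], [0, 0, 0], [0, 0, 0]], delta_rot=[[0, 0, 0], [0, 0, 0], [0, 0, 0], [0, 0, 0]], grip=[-1, -1, -1, -1])

```text
clock: 11.2
tool_pos: [0.4506, -0.028, 0.0942]
eef_rot: [0.999, 0.05, -0.003, -0.0]
contact_force: [-0.2, -0.7, -6.5]
opening: 0.675
finger_force: 45.0
```

>>> play_rows(translation=[[0, 0, 0.001], [0, 0, 0.001], [0, 0, 0], [0, 0, 0]], delta_rot=[[0, 0, 0], [0, 0, 0], [0, 0, 0], [0, 0, 0]], grip=[-1, -1, -1, -1])

```text
clock: 11.7
tool_pos: [0.4512, -0.028, 0.0926]
eef_rot: [0.999, 0.05, -0.004, -0.0]
contact_force: [-0.2, -0.7, -5.8]
opening: 0.673
finger_force: 45.0
```

Run:
```python
from h import *
s=r.get_state();print(np.round(s["q"],3),s["tool_pos"],R.from_quat(s["eef_rot"]).as_matrix()[:,2],s["contact_force"])
a=r.snapshot("scene");uv=proj("scene",np.array([[.4477,-.0277,.03]]))[0].astype(int);print(uv)
cv2.imwrite("pics/s2.png",cv2.resize(a[uv[1]-70:uv[1]+50,uv[0]-80:uv[0]+80],None,fx=4,fy=4,interpolation=cv2.INTER_CUBIC))
```

```text
[-0.037  0.895 -0.005  2.211  0.068  0.043 -1.579] [ 0.45120578 -0.02799534  0.09264915] [-7.67624389e-03  3.99248788e-04 -9.99970458e-01] [-0.16348167 -0.72523967 -5.81917446]
[274 206]
```

View pics/s2.png

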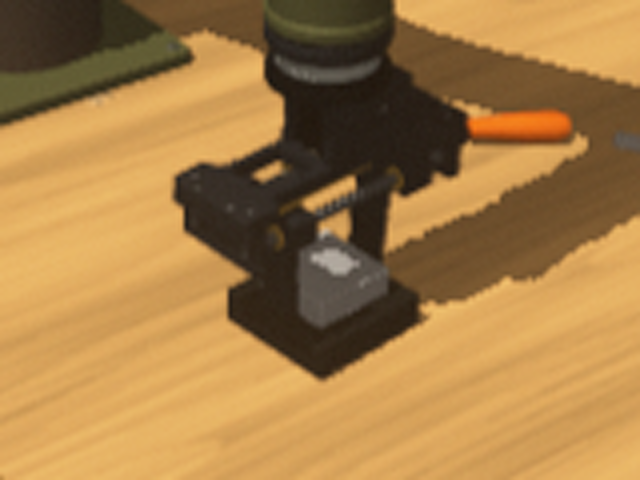

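Joint 6 is near its lower limit here (close-in reach), which explains the slight tilt; the block is just above the pad. About 1 mm more and release.

>>> play_rows(translation=[[0, 0, 0.001], [0, 0, 0.0005], [0, 0, 0], [0, 0, 0], [0, 0, 0], [0, 0, 0], [0, 0, 0]], delta_rot=[[0, 0, 0], [0, 0, 0], [0, 0, 0], [0, 0, 0], [0, 0, 0], [0, 0, 0], [0, 0, 0]], grip=[-1, -1, -1, 0.6, 0.6, 0.6, 0.6])

```text
clock: 12.62
tool_pos: [0.4515, -0.028, 0.0913]
eef_rot: [0.999, 0.05, -0.004, -0.0]
contact_force: [-1.1, -0.8, -0.7]
opening: 0.803
finger_force: 0.0
```

>>> play_rows(translation=[[0, 0, -0.03], [0, 0, -0.04], [0, 0, -0.04], [0, 0, -0.03], [0, 0.05, 0], [0, 0.05, 0], [0, 0.05, 0], [0, 0.05, 0], [0, 0.05, 0], [0, 0.027, 0], [0, 0, 0], [0, 0, 0], [0, 0, 0]], delta_rot=[[0, 0, 0], [0, 0, 0], [0, 0, 0], [0, 0, 0], [0, 0, 0], [0, 0, 0], [0, 0, 0], [0, 0, 0], [0, 0, 0], [0, 0, 0], [0, 0, 0], [0, 0, 0], [0, 0, 0]], grip=[0.6, 0.6, 0.6, 0.6, 0.6, 0.6, 0.2, 0.0, 0.0, 0.0, 0.0, 0.0, 0.0])

```text
clock: 14.25
tool_pos: [0.4804, -0.3017, 0.231]
eef_rot: [0.999, 0.051, -0.004, -0.001]
contact_force: [-0.5, 0.0, -0.3]
opening: 0.504
finger_force: 0.0
```

Run:
```python
from h import *
t,y=pose();print(t,y,R.from_quat(r.get_state()["eef_rot"]).as_matrix()[:,2],np.round(r.get_state()["q"],2))
a=r.snapshot("wrist");r.snapshot("top")
cv2.imwrite("pics/w3.png",a)
print("block",fit("bench_block",["top"],(.4507,-.028),[.1],z=.025))
print("pad",fit("rubber_pad",["top"],(.4507,-.028),[.1]))
for c in (["wrist"],["top"]): print("ham",fit("hammer",c,(.3995,-.31),[.06]))
```

```text
[ 0.48043858 -0.301663    0.23101062] 0.10242675862237612 [-0.00858316  0.00168994 -0.99996174] [ 0.58  0.71 -0.17  1.81  0.18  0.65 -1.17]
block [(np.float64(0.943), [0.4483, -0.0282, 0.0801])]
pad [(np.float64(-0.0), [0.4507, -0.028, 0.1])]
ham [(np.float64(0.775), [0.4025, -0.3113, 0.064])]
ham [(np.float64(0.546), [0.4005, -0.31, 0.0492])]
```

View pics/w3.png

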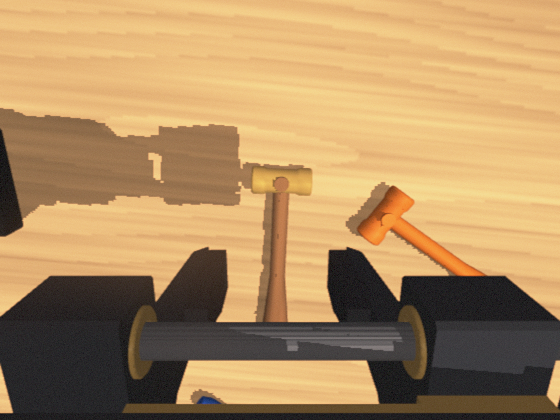

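The wrist view shows the brass hammer, head at (282,181) and handle running down to (277,300); block placed on the pad within 1 mm. I'll unproject those two points for a precise line.

```bash
cat >> h.py <<'E'
def unproj(c,uv,z):
    k=r.get_calibration(c); K=k["intrinsics"]
    v=np.linalg.inv(K)@[uv[0],uv[1],1]*[1,-1,-1]; d=R.from_quat(k["rotation"]).apply(v)
    return k["eye"]+d*(z-k["eye"][2])/d[2]
def level():
    m=R.from_quat(r.get_state()["eef_rot"]).as_matrix(); w=np.cross(m[:,2],[0,0,-1])
    print("level rot deg (tool)",np.round(np.degrees(m.T@w),2))
E
python3 - <<'E'
from h import *
h=unproj("wrist",(281.5,181),.018);g=unproj("wrist",(277,300),.015);e1=unproj("wrist",(251,181),.012);e2=unproj("wrist",(312,181),.012)
print(h,g,e1,e2,np.arctan2(h[1]-g[1],h[0]-g[0]))
yw=np.arctan2(h[1]-g[1],h[0]-g[0]);p=h[:2]-.033*np.array([np.cos(yw),np.sin(yw)])
print(p);level();go(p[0],p[1],yw,.069)
E
```

```text
[ 0.48167529 -0.30683914  0.018     ] [ 0.36737762 -0.31466534  0.015     ] [ 0.47757067 -0.28144632  0.012     ] [ 0.48277091 -0.33267124  0.012     ] 0.06836533794502012
[ 0.44875238 -0.30909344]
level rot deg (tool) [-0.07  0.46  0.  ]
rz 1.8 deg  tx -0.0319 ty 0.0036 tz 0.1621 (yaw end 0.068)
```

>>> play_rows(translation=[[-0.032, 0.0036, 0], [0, 0, 0.03], [0, 0, 0.04], [0, 0, 0.04], [0, 0, 0.03], [0, 0, 0.015], [0, 0, 0.009], [0, 0, 0], [0, 0, 0], [0, 0, 0], [0, 0, 0], [0, 0, 0], [0, 0, 0], [0, 0, 0]], delta_rot=[[0, 0.46, 1.5], [0, 0, 0], [0, 0, 0], [0, 0, 0], [0, 0, 0], [0, 0, 0], [0, 0, 0], [0, 0, 0], [0, 0, 0], [0, 0, 0], [0, 0, 0], [0, 0, 0], [0, 0, 0], [0, 0, 0]], grip=[0, 0, 0, 0, 0, 0, 0, 0, 0, -1, -1, -1, -1, -1])

```text
clock: 16.3
tool_pos: [0.4486, -0.3097, 0.0674]
eef_rot: [0.999, 0.037, -0.0, -0.001]
contact_force: [0.4, 2.1, 4.2]
opening: 0.139
finger_force: 45.0
```

>>> play_rows(translation=[[0, 0, -0.015], [0, 0, -0.025], [0, 0, -0.02], [0, 0, 0], [0.024, -0.045, 0], [0.025, -0.045, 0], [0.024, -0.045, 0], [0, 0, 0], [0, 0, 0], [0, 0, 0]], delta_rot=[[0, 0, 0], [0, 0, 0], [0, 0, 0], [0, 0, -1.5], [0, 0, 0], [0, 0, 0], [0, 0, 0], [0, 0, 0], [0, 0, 0], [0, 0, 0]], grip=[-1, -1, -1, -1, -1, -1, -1, -1, -1, -1])

```text
clock: 17.55
tool_pos: [0.5069, -0.1707, 0.1271]
eef_rot: [0.999, 0.048, -0.001, 0.0]
contact_force: [-0.6, -0.4, -2.0]
opening: 0.142
finger_force: 44.9
```

Run:
```python
from h import *
t,y=pose();print(t,y,r.get_state()["opening"],r.get_state()["contact_force"]);level()
go(.5079,-.1684,.1,.0675)
a=r.snapshot("scene");cv2.imwrite("pics/s3.png",cv2.resize(a[140:300,130:330],None,fx=3.5,fy=3.5,interpolation=cv2.INTER_CUBIC))
```

```text
[ 0.50693845 -0.17072399  0.12713169] 0.09697591430557084 0.14163426782292082 [-0.64750677 -0.38949302 -2.00048211]
level rot deg (tool) [-0.    0.08  0.  ]
rz -0.2 deg  tx 0.0012 ty -0.0022 tz 0.0596 (yaw end 0.100)
```

View pics/s3.png

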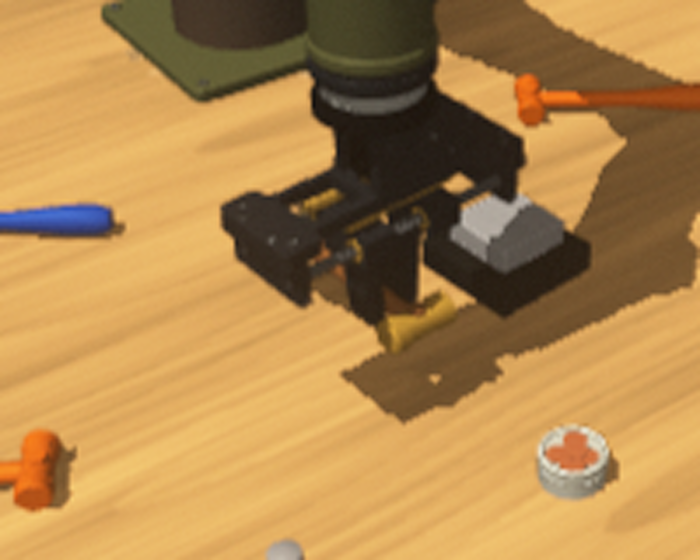

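Hammer held, head forward, above its place. Lowering and releasing.

>>> play_rows(translation=[[0.0012, -0.0022, 0.025], [0, 0, 0.02], [0, 0, 0.009], [0, 0, 0.004], [0, 0, 0.0015], [0, 0, 0], [0, 0, 0], [0, 0, 0], [0, 0, 0], [0, 0, -0.02], [0, 0, -0.05], [0, 0, -0.06], [0, 0, -0.03], [0, 0, 0]], delta_rot=[[0, 0, 0], [0, 0, 0], [0, 0, 0], [0, 0, 0], [0, 0, 0], [0, 0, 0], [0, 0, 0], [0, 0, 0], [0, 0, 0], [0, 0, 0], [0, 0, 0], [0, 0, 0], [0, 0, 0], [0, 0, 0]], grip=[-1, -1, -1, -1, -1, -1, -1, -0.3, -0.3, -0.3, -0.3, 0, 0, 0])

```text
clock: 19.35
tool_pos: [0.5101, -0.167, 0.2304]
eef_rot: [0.999, 0.05, 0.003, 0.0]
contact_force: [0.2, -0.3, -1.0]
opening: 0.497
finger_force: 0.0
```

Run:
```python
from h import *
# punch: ball away +x dir at yaw .47; go above shank for a look
x,y,w=.4317,.3068,.48
p=np.array([x,y])+(-.011)*np.array([np.cos(w),np.sin(w)])
print(p);level();go(p[0],p[1],w,.2)
```

```text
[0.42194306 0.30172043]
level rot deg (tool) [ 0.05 -0.3   0.  ]
rz -21.8 deg  tx 0.1382 ty -0.4565 tz 0.0304 (yaw end 0.480)
```

>>> play_rows(translation=[[0, 0, 0], [0, 0, 0], [0, 0, 0], [0.0152, -0.0457, 0], [0.0152, -0.0457, 0], [0.0152, -0.0457, 0], [0.0152, -0.0457, 0], [0.0152, -0.0457, 0], [0.0152, -0.0457, 0], [0.0152, -0.0457, 0], [0.0152, -0.0457, 0], [0.0152, -0.0457, 0], [0.0152, -0.0457, 0], [0, 0, 0.03], [0, 0, 0], [0, 0, 0], [0, 0, 0]], delta_rot=[[0, -0.3, -7.3], [0, 0, -7.3], [0, 0, -7.3], [0, 0, 0], [0, 0, 0], [0, 0, 0], [0, 0, 0], [0, 0, 0], [0, 0, 0], [0, 0, 0], [0, 0, 0], [0, 0, 0], [0, 0, 0], [0, 0, 0], [0, 0, 0], [0, 0, 0], [0, 0, 0]], grip=[-0.1, -0.1, -0.1, -0.1, -0.1, -0.1, -0.1, -0.1, -0.1, -0.1, -0.1, -0.1, -0.1, -0.1, -0.1, -0.1, -0.1])

```text
clock: 21.48
tool_pos: [0.4322, 0.3082, 0.1991]
eef_rot: [0.971, 0.238, -0.002, -0.001]
contact_force: [-0.1, -0.7, -0.6]
opening: 0.45
finger_force: 0.0
```

Run:
```python
from h import *
a=r.snapshot("wrist");t,y=pose();print(t,y);r.snapshot("top")
cv2.imwrite("pics/w4.png",a)
f=fit("punch",["wrist"],(.4317,.3068),[.48]);print(f)
print("hammer",fit("hammer",["top"],(.4623,-.173),[.1]))
print("pad",fit("rubber_pad",["top"],(.4477,-.0277),[.1]))
x,y,w=f[0][1];level();go(x+.003*np.cos(w),y+.003*np.sin(w),w,.067)
```

```text
[0.43222175 0.30837411 0.19913855] 0.4805878570962457
[(np.float64(0.954), [0.4344, 0.3075, 0.4848])]
hammer [(np.float64(0.768), [0.4621, -0.1715, 0.103])]
pad [(np.float64(0.513), [0.4479, -0.0288, 0.1077])]
level rot deg (tool) [-0.17  0.22  0.  ]
rz -0.2 deg  tx 0.0047 ty 0.0023 tz 0.1319 (yaw end 0.485)
```

View pics/w4.png

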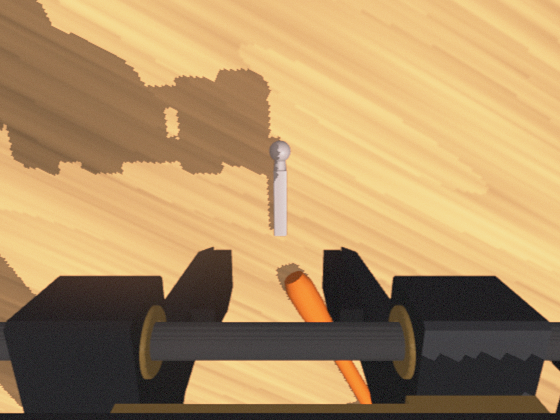

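Punch lies with ball at (280,151), tail (281,236); the orange handle's end (293,275) is well behind the fingers' landing place. Grasping.

>>> play_rows(translation=[[0.0047, 0.0023, 0.03], [0, 0, 0.04], [0, 0, 0.03], [0, 0, 0.02], [0, 0, 0.0125], [0, 0, 0], [0, 0, 0], [0, 0, 0], [0, 0, 0], [0, 0, 0], [0, 0, 0]], delta_rot=[[-0.1, 0.2, 0], [0, 0, 0], [0, 0, 0], [0, 0, 0], [0, 0, 0], [0, 0, 0], [0, 0, 0], [0, 0, 0], [0, 0, 0], [0, 0, 0], [0, 0, 0]], grip=[-0.1, -0.1, -0.1, -0.1, -0.1, -0.1, -0.1, -1, -1, -1, -1], squeeze=30)

```text
clock: 23.1
tool_pos: [0.4366, 0.3091, 0.0661]
eef_rot: [0.971, 0.239, -0.001, -0.0]
contact_force: [-0.2, 0.1, 1.2]
opening: 0.108
finger_force: 30.0
```

>>> play_rows(translation=[[0, 0, -0.03], [0, 0, -0.05], [0, 0, -0.04], [0, 0, 0], [0, 0, 0], [0, 0, 0], [-0.0022, 0.0466, 0], [-0.0022, 0.0466, 0], [-0.0022, 0.0466, 0], [-0.0022, 0.0466, 0], [-0.0022, 0.0466, 0], [-0.0022, 0.0466, 0], [-0.0022, 0.0466, 0], [-0.0022, 0.0466, 0], [-0.0022, 0.0466, 0], [0, 0, 0.03], [0, 0, 0], [0, 0, 0]], delta_rot=[[0, 0, 0], [0, 0, 0], [0, 0, 0], [0, 0, 7.3], [0, 0, 7.3], [0, 0, 7.3], [0, 0, 0], [0, 0, 0], [0, 0, 0], [0, 0, 0], [0, 0, 0], [0, 0, 0], [0, 0, 0], [0, 0, 0], [0, 0, 0], [0, 0, 0], [0, 0, 0], [0, 0, 0]], grip=[-1, -1, -1, -1, -1, -1, -1, -1, -1, -1, -1, -1, -1, -1, -1, -1, -1, -1])

```text
clock: 25.35
tool_pos: [0.4588, -0.1094, 0.1562]
eef_rot: [0.999, 0.051, -0.001, -0.0]
contact_force: [0.1, 0.5, -1.0]
opening: 0.11
finger_force: 30.0
```

Run:
```python
from h import *
t,y=pose();print(t,y,r.get_state()["opening"],np.round(r.get_state()["q"],3));level()
go(.4587,-.110,.1,.067)
```

```text
[ 0.45878543 -0.10939843  0.15617185] 0.10128229770428301 0.11020305725341423 [ 0.188  0.763 -0.084  2.141  0.234  0.248 -1.569]
level rot deg (tool) [-0.06  0.09  0.  ]
rz 0.1 deg  tx -0.0001 ty 0.0006 tz 0.0892 (yaw end 0.100)
```

>>> play_rows(translation=[[0, 0.0006, 0.03], [0, 0, 0.03], [0, 0, 0.015], [0, 0, 0.008], [0, 0, 0.003], [0, 0, 0.002], [0, 0, 0], [0, 0, 0]], delta_rot=[[0, 0, 0], [0, 0, 0], [0, 0, 0], [0, 0, 0], [0, 0, 0], [0, 0, 0], [0, 0, 0], [0, 0, 0]], grip=[-1, -1, -1, -1, -1, -1, -1, -1])

```text
clock: 26.35
tool_pos: [0.4591, -0.111, 0.0684]
eef_rot: [0.999, 0.05, -0.0, -0.0]
contact_force: [-0.0, 0.2, -0.4]
opening: 0.111
finger_force: 30.0
```

>>> play_rows(translation=[[0, 0, 0.0015], [0, 0, 0], [0, 0, 0], [0, 0, 0], [0, 0, 0], [0, 0, -0.02], [0, 0, -0.05], [0, 0, -0.06], [0, 0, -0.03], [0, 0, 0], [0, 0, 0]], delta_rot=[[0, 0, 0], [0, 0, 0], [0, 0, 0], [0, 0, 0], [0, 0, 0], [0, 0, 0], [0, 0, 0], [0, 0, 0], [0, 0, 0], [0, 0, 0], [0, 0, 0]], grip=[-1, -1, -0.55, -0.55, -0.55, -0.55, -0.55, 0.2, 0.8, 0.8, 0.8])

```text
clock: 27.72
tool_pos: [0.4585, -0.1111, 0.2257]
eef_rot: [0.999, 0.05, -0.002, -0.0]
contact_force: [0.2, 1.1, -0.3]
opening: 0.652
finger_force: 0.0
```

Run:
```python
from h import *
level()
# tin: close along pad x => tool yaw = .1+pi/2 (or -pi/2)
for w in (.1+np.pi/2,.1-np.pi/2): go(.6475,-.126,w,.2,half=False)
print(np.round(r.get_state()["q"],2))
```

```text
level rot deg (tool) [-0.04  0.18  0.  ]
rz -90.0 deg  tx -0.0337 ty 0.1865 tz 0.0257 (yaw end 1.671)
rz 90.0 deg  tx 0.0337 ty -0.1865 tz 0.0257 (yaw end -1.471)
[ 0.38  0.64 -0.37  2.09  0.48  0.5  -1.83]
```

>>> play_rows(translation=[[0.0466, 0.0084, 0.0], [0.0467, 0.0084, 0.0], [0.0467, 0.0084, 0.0], [0.0466, 0.0085, 0.02], [0, 0, 0], [0, 0, 0], [0, 0, 0]], delta_rot=[[0, 0.2, 0], [0, 0, 0], [0, 0, 0], [0, 0, 0], [0, 0, 0], [0, 0, 0], [0, 0, 0]], grip=[0.6, 0.6, 0.6, 0.6, 0.6, 0.6, 0.6])

```text
clock: 28.6
tool_pos: [0.647, -0.1259, 0.2064]
eef_rot: [0.999, 0.05, -0.0, -0.0]
contact_force: [0.2, 0.1, -0.4]
opening: 0.8
finger_force: 0.0
```

Run:
```python
from h import *
r.snapshot("wrist");t,y=pose();print(t,y,r.get_state()["opening"]);r.snapshot("top")
f=fit("disc_tin",["wrist"],(.6475,-.126),[0]);print(f)
print("punch",fit("punch",["top"],(.456,-.110),[.1]),"hammer",fit("hammer",["top"],(.4623,-.173),[.1]),"pad",fit("rubber_pad",["top"],(.4477,-.0277),[.1]),"block",fit("bench_block",["top"],(.4477,-.0277),[.1],z=.025))
x,y,w=f[0][1];level();go(x,y,.1,.072)
```

```text
[ 0.64722859 -0.12596217  0.20677978] 0.09994590308453787 0.8046573049368982
[(np.float64(0.98), [0.6504, -0.127, 0.0827])]
punch [(np.float64(0.868), [0.4532, -0.1114, 0.0929])] hammer [(np.float64(0.676), [0.4608, -0.1711, 0.0904])] pad [(np.float64(0.525), [0.4483, -0.0282, 0.1074])] block [(np.float64(0.885), [0.448, -0.0278, 0.1204])]
level rot deg (tool) [-0.02 -0.12  0.  ]
rz -0.0 deg  tx 0.0022 ty 0.0012 tz 0.1349 (yaw end 0.100)
```

>>> play_rows(translation=[[0.0022, 0.0012, 0.03], [0, 0, 0.04], [0, 0, 0.035], [0, 0, 0.02], [0, 0, 0.01], [0, 0, 0], [0, 0, 0], [0, 0, 0], [0, 0, 0], [0, 0, 0], [0, 0, 0], [0, 0, -0.03], [0, 0, -0.05], [0, 0, -0.03], [0, 0, 0], [0, 0, 0]], delta_rot=[[0, 0, 0], [0, 0, 0], [0, 0, 0], [0, 0, 0], [0, 0, 0], [0, 0, 0], [0, 0, 0], [0, 0, 0], [0, 0, 0], [0, 0, 0], [0, 0, 0], [0, 0, 0], [0, 0, 0], [0, 0, 0], [0, 0, 0], [0, 0, 0]], grip=[0.6, 0.6, 0.6, 0.6, 0.6, 0.6, 0.6, -1, -1, -1, -1, -1, -1, -1, -1, -1], squeeze=25)

```text
clock: 30.95
tool_pos: [0.6497, -0.127, 0.1803]
eef_rot: [0.999, 0.05, -0.0, -0.0]
contact_force: [-0.5, 0.6, -1.6]
opening: 0.49
finger_force: 25.0
```

Run:
```python
from h import *
print(r.get_state()["opening"]*88,pose());level();go(.446,.0696,.1,.15)
```

```text
43.08531612701589 (array([ 0.64968077, -0.12699633,  0.18026474]), np.float64(0.09967977525026207))
level rot deg (tool) [-0.05  0.03  0.  ]
rz -0.0 deg  tx -0.1830 ty -0.2159 tz 0.0303 (yaw end 0.100)
```

>>> play_rows(translation=[[-0.0366, -0.0432, 0], [-0.0366, -0.0432, 0], [-0.0366, -0.0432, 0], [-0.0366, -0.0432, 0], [-0.0366, -0.0431, 0], [0, 0, 0.03], [0, 0, 0.03], [0, 0, 0.02], [0, 0, 0], [0, 0, 0]], delta_rot=[[0, 0, 0], [0, 0, 0], [0, 0, 0], [0, 0, 0], [0, 0, 0], [0, 0, 0], [0, 0, 0], [0, 0, 0], [0, 0, 0], [0, 0, 0]], grip=[-1, -1, -1, -1, -1, -1, -1, -1, -1, -1])

```text
clock: 32.2
tool_pos: [0.4468, 0.0697, 0.1013]
eef_rot: [0.999, 0.05, 0.0, -0.0]
contact_force: [0.3, -0.4, -1.1]
opening: 0.487
finger_force: 25.0
```

Run:
```python
from h import *
print(r.get_state()["opening"]*88,pose(),np.round(r.get_state()["q"],3));level();go(.446,.0696,.1,.072)
```

```text
42.86431405433171 (array([0.44684097, 0.06970849, 0.10128513]), np.float64(0.09953794344478782)) [-0.229  0.874 -0.045  2.216  0.583  0.061 -2.311]
level rot deg (tool) [-0.03 -0.05  0.  ]
rz -0.0 deg  tx -0.0008 ty 0.0000 tz 0.0293 (yaw end 0.100)
```

>>> play_rows(translation=[[0.002, 0, 0], [0, 0, 0.008], [0, 0, 0.008], [0, 0, 0.006], [0, 0, 0.004], [0, 0, 0], [0, 0, 0], [0, 0, 0]], delta_rot=[[0, -1.5, 0], [0, 0, 0], [0, 0, 0], [0, 0, 0], [0, 0, 0], [0, 0, 0], [0, 0, 0], [0, 0, 0]], grip=[-1, -1, -1, -1, -1, -1, -1, -1])

```text
clock: 33.2
tool_pos: [0.4486, 0.07, 0.0756]
eef_rot: [0.999, 0.05, -0.012, 0.0]
contact_force: [-0.5, -0.3, -1.4]
opening: 0.492
finger_force: 25.0
```

Run:
```python
from h import *
print(r.get_state()["contact_force"],pose(),np.round(r.get_state()["q"],3));level();go(.447,.0696,.1,.072)
```

```text
[-0.4785765  -0.27336798 -1.40767907] (array([0.44856161, 0.06996832, 0.07555085]), np.float64(0.0996271518480728)) [-0.227  0.932 -0.043  2.192  0.62   0.051 -2.345]
level rot deg (tool) [-0.04  1.38  0.  ]
rz -0.0 deg  tx -0.0016 ty 0.0002 tz 0.0036 (yaw end 0.100)
```

>>> play_rows(translation=[[0, 0, 0.002], [0, 0, 0.001], [0, 0, 0], [0, 0, 0], [0, 0, 0], [0, 0, 0], [0, 0, 0], [0, 0, -0.02], [0, 0, -0.04], [0, 0, -0.05], [0, 0, -0.03], [0, 0, 0]], delta_rot=[[0, -0.3, 0], [0, 0, 0], [0, 0, 0], [0, 0, 0], [0, 0, 0], [0, 0, 0], [0, 0, 0], [0, 0, 0], [0, 0, 0], [0, 0, 0], [0, 1.7, 0], [0, 0, 0]], grip=[-1, -1, -1, -1, 0.23, 0.23, 0.23, 0.23, 0.23, 0.23, 0.6, 0.6])

```text
clock: 34.7
tool_pos: [0.4531, 0.0702, 0.2141]
eef_rot: [0.999, 0.05, 0.002, -0.001]
contact_force: [-0.6, 0.8, -0.3]
opening: 0.796
finger_force: 0.0
```

Run:
```python
from h import *
r.snapshot("top");r.snapshot("scene")
for c in (["top"],["scene"]):
  print("cube",fit("doming_cube",c,(.644,.1258),[-.1]))
print(pose(),r.get_state()["q"][6]);level();go(.6441,.1258,-.09,.2)
```

```text
cube [(np.float64(0.918), [0.6436, 0.1269, -0.0731])]
cube [(np.float64(0.925), [0.6442, 0.127, -0.0874])]
(array([0.45201694, 0.0700954 , 0.21127151]), np.float64(0.09974697207596821)) -2.264905595050465
level rot deg (tool) [-0.01  0.13  0.  ]
rz 10.9 deg  tx 0.1863 ty -0.0727 tz 0.0113 (yaw end -0.090)
```

>>> play_rows(translation=[[0, 0, 0], [0, 0, 0], [0.0466, -0.0182, 0], [0.0466, -0.0182, 0], [0.0466, -0.0182, 0], [0.0465, -0.0181, 0], [0, 0, 0], [0, 0, 0], [0, 0, 0], [0, 0, 0]], delta_rot=[[0, 0, 5.5], [0, 0, 5.4], [0, 0, 0], [0, 0, 0], [0, 0, 0], [0, 0, 0], [0, 0, 0], [0, 0, 0], [0, 0, 0], [0, 0, 0]], grip=[0.6, 0.6, 0.6, 0.6, 0.6, 0.6, 0.6, 0.6, 0.6, 0.6])

```text
clock: 36.15
tool_pos: [0.6438, 0.1255, 0.2124]
eef_rot: [0.999, -0.045, -0.0, 0.0]
contact_force: [0.2, 0.3, -0.2]
opening: 0.802
finger_force: 0.0
```

Run:
```python
from h import *
a=r.snapshot("wrist");cv2.imwrite("pics/w5.png",a)
f=fit("doming_cube",["wrist"],(.6441,.1265),[-.09]);print(f);t,y=pose();print(t,y)
x,y,w=f[0][1];level();go(x,y,w,.071)
```

```text
[(np.float64(0.976), [0.6463, 0.1261, -0.0513])]
[0.64421982 0.12559709 0.21254661] -0.09048068861723026
level rot deg (tool) [-0.02  0.02  0.  ]
rz -2.2 deg  tx 0.0021 ty -0.0006 tz 0.1415 (yaw end -0.051)
```

View pics/w5.png

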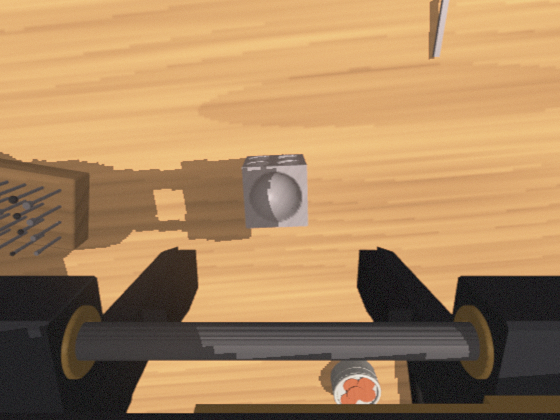

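Cube (top centre 276,196) sits centred between the fingers, bur stand safely left. Grasp and lift.

>>> play_rows(translation=[[0.0021, -0.0006, 0.03], [0, 0, 0.04], [0, 0, 0.04], [0, 0, 0.02], [0, 0, 0.0115], [0, 0, 0], [0, 0, 0], [0, 0, 0], [0, 0, 0], [0, 0, 0], [0, 0, 0], [0, 0, -0.02], [0, 0, -0.04], [0, 0, -0.04], [0, 0, -0.03], [0, 0, 0], [0, 0, 0]], delta_rot=[[0, 0, -2.2], [0, 0, 0], [0, 0, 0], [0, 0, 0], [0, 0, 0], [0, 0, 0], [0, 0, 0], [0, 0, 0], [0, 0, 0], [0, 0, 0], [0, 0, 0], [0, 0, 0], [0, 0, 0], [0, 0, 0], [0, 0, 0], [0, 0, 0], [0, 0, 0]], grip=[0.6, 0.6, 0.6, 0.6, 0.6, 0.6, 0.6, -1, -1, -1, -1, -1, -1, -1, -1, -1, -1], squeeze=55)

```text
clock: 38.38
tool_pos: [0.6457, 0.1257, 0.1996]
eef_rot: [1.0, -0.026, -0.001, 0.0]
contact_force: [-0.2, 0.2, -6.2]
opening: 0.506
finger_force: 55.0
```

Run:
```python
from h import *
r.snapshot("wrist");t,y=pose();print(r.get_state()["opening"]*88,t,y,r.get_state()["contact_force"])
print("in hand",fit("doming_cube",["wrist"],t[:2],[y],z=t[2]-.0715))
r.snapshot("top");r.snapshot("scene")
for c in (["top"],["scene"],["top","scene"]): print("block",fit("bench_block",c,(.448,-.028),[.1],z=.025))
print("tin",fit("disc_tin",["top","scene"],(.4475,.07),[0]),"punch",fit("punch",["top"],(.456,-.11),[.1]))
go(.448,-.028,.1)
```

```text
44.93117836689644 [0.64549866 0.12565249 0.19900276] -0.052029295604479824 [-0.34035831 -0.66075235 -5.97941256]
in hand [(np.float64(0.744), [0.6439, 0.1254, -0.0553])]
bench_block top no maskTraceback (most recent call last):
  File "<stdin>", line 5, in <module>
  File "h.py", line 49, in fit
    o=minimize(cost,x0,method="Nelder-Mead",options=dict(initial_simplex=x0+np.vstack([np.zeros(3),np.diag([.01,.01,.25])]),maxiter=90,xatol=3e-4,fatol=1e-3))
    res = _minimize_neldermead(fun, x0, args, callback, bounds=bounds,
                               **options)
    fsim[k] = func(sim[k])
              ~~~~^^^^^^^^
    fx = function(np.copy(x), *(wrapper_args + args))
  File "h.py", line 45, in cost
    return s/len(T)
           ~^~~~~~~
ZeroDivisionError: division by zero
```

Run:
```python
from h import *
def F(*a,**k):
    try: return fit(*a,**k)
    except ZeroDivisionError: return None
r.snapshot("top");r.snapshot("scene")
for c in (["top"],["scene"]): print("block",c,F("bench_block",c,(.448,-.028),[.1],z=.025))
print("tin",F("disc_tin",["top"],(.4475,.07),[0]),F("disc_tin",["scene"],(.4475,.07),[0]),"punch",F("punch",["top"],(.456,-.11),[.1]))
go(.449,-.028,.1)
```

```text
bench_block top no mask
block ['top'] None
block ['scene'] [(np.float64(0.902), [0.4485, -0.0282, 0.0779])]
punch top no mask
tin [(np.float64(-0.0), [0.4475, 0.07, 0.0])] [(np.float64(0.887), [0.4439, 0.0714, 0.0123])] punch None
rz -8.7 deg  tx -0.2122 ty 0.1338 tz 0.0000 (yaw end 0.100)
```

>>> play_rows(translation=[[0, 0, 0], [-0.0353, 0.0223, 0], [-0.0353, 0.0223, 0], [-0.0353, 0.0223, 0], [-0.0353, 0.0223, 0], [-0.0353, 0.0223, 0], [-0.0352, 0.0223, 0], [0, 0, 0.03], [0, 0, 0.03], [0, 0, 0], [0, 0, 0], [0, 0, 0]], delta_rot=[[0, 0, -8.7], [0, 0, 0], [0, 0, 0], [0, 0, 0], [0, 0, 0], [0, 0, 0], [0, 0, 0], [0, 0, 0], [0, 0, 0], [0, 0, 0], [0, 0, 0], [0, 0, 0]], grip=[-1, -1, -1, -1, -1, -1, -1, -1, -1, -1, -1, -1])

```text
clock: 40.48
tool_pos: [0.4503, -0.0278, 0.1418]
eef_rot: [0.999, 0.05, 0.001, -0.0]
contact_force: [0.9, 0.0, -4.6]
opening: 0.51
finger_force: 55.0
```

Run:
```python
from h import *
t,y=pose();print(t,y,np.round(r.get_state()["q"],3));level();go(.4495,-.028,.1,.117)
r.snapshot("scene")
print("cube",fit("doming_cube",["scene"],(.449,-.028),[.1],z=t[2]-.0715))
```

```text
[ 0.45025827 -0.02784571  0.14181589] 0.09946254888229498 [ 0.072  0.786 -0.18   2.206  0.687  0.2   -2.204]
level rot deg (tool) [-0.05 -0.14  0.  ]
rz -0.0 deg  tx -0.0008 ty 0.0001 tz 0.0248 (yaw end 0.100)
cube [(np.float64(0.589), [0.5169, -0.0775, 0.0834])]
```

>>> play_rows(translation=[[0, 0, 0.01], [0, 0, 0.008], [0, 0, 0.004], [0, 0, 0.001], [0, 0, 0.001], [0, 0, 0], [0, 0, 0], [0, 0, 0]], delta_rot=[[0, 0, 0], [0, 0, 0], [0, 0, 0], [0, 0, 0], [0, 0, 0], [0, 0, 0], [0, 0, 0], [0, 0, 0]], grip=[-1, -1, -1, -1, -1, -1, -1, -1])

```text
clock: 41.58
tool_pos: [0.4495, -0.0279, 0.1169]
eef_rot: [0.999, 0.05, 0.0, -0.0]
contact_force: [-0.4, -1.3, -5.1]
opening: 0.504
finger_force: 55.0
```

>>> play_rows(translation=[[0, 0, 0.001], [0, 0, 0], [0, 0, 0], [0, 0, 0]], delta_rot=[[0, 0, 0], [0, 0, 0], [0, 0, 0], [0, 0, 0]], grip=[-1, -1, -1, -1])

```text
clock: 42.08
tool_pos: [0.4495, -0.0279, 0.1161]
eef_rot: [0.999, 0.05, 0.0, -0.0]
contact_force: [-0.9, -1.0, 5.9]
opening: 0.503
finger_force: 55.0
```

Contact (force rose to +6 N). Release and retreat upwards.

>>> play_rows(translation=[[0, 0, 0], [0, 0, 0], [0, 0, 0], [0, 0, 0], [0, 0, -0.02], [0, 0, -0.03], [0, 0, -0.04], [0, 0, -0.04], [0.05, 0, 0], [0.05, 0, 0], [0.05, 0, 0], [0.05, 0, 0], [0, 0, 0], [0, 0, 0]], delta_rot=[[0, 0, 0], [0, 0, 0], [0, 0, 0], [0, 0, 0], [0, 0, 0], [0, 0, 0], [0, 0, 0], [0, 0, 0], [0, 0, 0], [0, 0, 0], [0, 0, 0], [0, 0, 0], [0, 0, 0], [0, 0, 0]], grip=[0.5, 0.5, 0.5, 0.5, 0.5, 0.5, 0.5, 0.5, 0.5, 0.5, 0.5, 0.5, 0.5, 0.5])

```text
clock: 43.82
tool_pos: [0.6471, -0.0082, 0.245]
eef_rot: [0.999, 0.05, -0.001, -0.0]
contact_force: [-0.2, 0.2, 0.3]
opening: 0.748
finger_force: 0.0
```

Run:
```python
from h import *
a=r.snapshot("top");b=r.snapshot("scene")
pad=np.array([.4479,-.028]);w=.105;Rm=np.array([[np.cos(w),np.sin(w)],[-np.sin(w),np.cos(w)]])
for n,g,z in [("bench_block",(.449,-.028),.025),("doming_cube",(.449,-.028),.045),("disc_tin",(.446,.07),0),("punch",(.454,-.111),0),("hammer",(.461,-.172),0)]:
    for c in ("top","scene"):
        try:
            s,p=fit(n,[c],g,[.1],z=z)[0]; print(n,c,s,p,"in pad mm",np.round(Rm@(np.array(p[:2])-pad)*1e3,1))
        except ZeroDivisionError: pass
k=cv2.resize(a[120:290,190:420],None,fx=2.6,fy=2.6,interpolation=cv2.INTER_CUBIC)
cv2.imwrite("pics/end_top.png",k)
cv2.imwrite("pics/end_scene.png",cv2.resize(b[130:310,140:380],None,fx=3,fy=3,interpolation=cv2.INTER_CUBIC))
```

```text
bench_block top 0.331 [0.4484, -0.0265, 0.0843] in pad mm [0.7 1.4]
bench_block scene 0.543 [0.4501, -0.0294, 0.0774] in pad mm [ 2.  -1.6]
doming_cube top 0.848 [0.4468, -0.0282, 0.0134] in pad mm [-1.1 -0.1]
doming_cube scene 0.965 [0.446, -0.0275, 0.0821] in pad mm [-1.8  0.7]
disc_tin top 0.939 [0.4425, 0.0698, 0.1141] in pad mm [ 4.9 97.8]
disc_tin scene no mask
punch top no mask
punch scene 0.735 [0.4552, -0.1107, 0.0718] in pad mm [ -1.4 -83. ]
hammer top -0.0 [0.461, -0.172, 0.1] in pad mm [  -2.1 -144.6]
hammer scene 0.766 [0.4615, -0.1704, 0.0929] in pad mm [  -1.4 -143. ]
```

View pics/end_top.png

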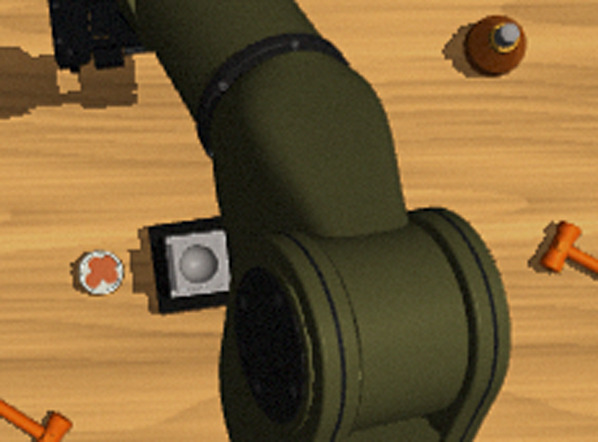

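View pics/end_scene.png

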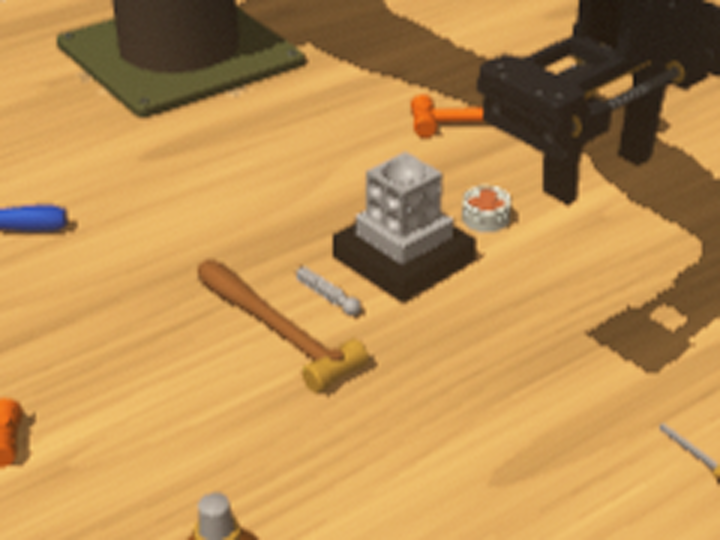

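The scene view shows cube (403,195) square on the block on the pad, tin (487,207) left, punch (330,290) and hammer (285,320) parallel on the right with the handle towards the robot. The fits put all five parts within tolerance, though the block fit (partly hidden) and the cube yaw from above are weak ones. The gripper is clear, so I'm handing in.

```bash
python3 -c "
from plant import r
print(r.finish_job())"
```

```text
the job is handed in; nothing more can be done
None
```

The doming station is set up and handed in: my last camera check put all five parts within tolerance, no bystander was approached or seen to move, and the hand-in gave no verdict.

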